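# Park the changeover parts in their nests

## Robot

A 6-joint arm with a two-finger parallel gripper is mounted at the origin on the work surface. World frame = base frame: x ahead of the robot, y to its left, z up, the work surface at z = 0. Lengths are in m, angles in rad, forces in N, time in s.
With the tool pointing down it reaches from about 0.25 to 0.725 m from the base axis. Payload 4 kg.
Tool frame: the origin (TCP) lies midway between the tips of the shut fingers; the grasp point (between the pads) lies grip_point_offset behind it (grip_point_offset is the distance from the TCP to the grasp point, in m); z points along the fingers, y is the line along which they close (so a half turn about z gives the same grasp; the last joint's range is limited). The gripper opens to 85 mm and grips with 20 to 120 N. Pads are 22 mm wide; open, the fingers measure 114 mm over their backs; the gripper's body (76 mm by 85 mm) begins 54 mm behind the grasp point. The pads swing forward as they close: fully open they stand 13 mm farther back than shut.
Start: joints at [-1.194, 0.241, 0.005, 1.335, 0, 1.571], TCP at [0.184, -0.465, 0.231] pointing down, gripper open.
Joint ranges: [-2.72, 2.72], [-1.05, 1.87], [-1.09, 1.28], [-1.99, 2.15], [-1.42, 1.44], [-3.14, 3.14]. Speed limits (rad/s): [2.79, 2.79, 3.14, 3.14, 3.14, 3.14].

## Interface

Orientations are given as a unit quaternion [x, y, z, w].
In Python, from workcell import * gives the robot as it stands. The module is installed in compiled form; this text tells all that it offers.
- The arm moves only by the tool arm_command, never from a script. Its arguments are lists of equal length, an entry for each row: "slide": the shift along the tool's x, y, z in cm, a list of three; "spin": the turn about the tool's z in degrees. A call has exactly 5 rows; each row is the pose to reach, as a shift and turn from the pose commanded when the call began, along the tool's axes at that moment; what a row does not reach only later rows make up. A row lasts 1/8 s, in which the tool goes at most 62.5 mm and 10.7 degrees, less where a joint would pass 70% of its speed; a pose out of reach is approached as far as the arm can. A call with a gripper value outside its range is refused whole. "jaw" is the finger opening in cm, from 0 to 8.54, set as the call begins (left out, the last holds). The fingers move at their own pace and stop on an object; the grip force is fixed at half the most. Time passes only in rows, so rows that repeat a pose let the fingers close, or fill a call up. It gives the time, the measured TCP pose, the force, the opening and the grip force at its end, in the units of the state.
- get_obs(): the state, without advancing time (a new reading comes with each control period).
- camera(name): name is "scene" or "top"; returns a dict with "pixels" (480x640x3 uint8, red, green, blue), "range_z" (480x640 float32, m along the optical axis (not along the pixel's ray), 0 where there is no reading), "intrinsics" (3x3 intrinsics, pixels), "k1" (the pictures are not rectified: a ray, as slopes to the right and down, at radius r is drawn at 1 + k1 r^2 times it, then the intrinsics apply), "rvec" (rotation vector, rad) and "tvec" (3), from world to camera coordinates, as OpenCV has them. Camera axes: x right, y down, z forward; pixel columns grow to the right and rows downward; lengths in m; the calibration is good to about 2 mm. A picture is of the moment at which its call begins.
- job_done(): hands the job in; it is judged then, once.
Trained networks look in a picture, given as the dict that the camera call returned (one of the last four; its "shot" number tells which), for a name from the list of things; names that differ only in an ending like _2 or _b are one class to them, and where a whole thing is asked for, a point or a joint stands for the part that bears it (a point fixed in the world has none). Each returns a list of dicts, best first, with "confidence" (0 to 1); they miss things now and then, are a little off and sometimes report something else, mostly with a low value. They report only what shows in the picture. A call takes as long as a camera call. They do not tell look-alikes from the thing itself.
- recognise(picture, thing): "centre" ([column, row] in pixels, amid what is visible of it).
- landmark_of(picture, thing): "centre" ([column, row] in pixels: a listed point, or the origin of a listed thing).
The state is a dict: "clock": time; "joint_pos": joint angles; "joint_vel": joint speeds; "tau": joint torques, N m; "eef_pos": TCP position; "tool_rot": TCP orientation; "ft_force": force on the tool from outside, world axes, zero at the start; "ft_torque": the same for the moment, N m; "grip_width": finger opening in m; "grasp_force": force on a finger pad.
Only numpy, scipy, OpenCV 4.12 (cv2) and the standard library are available. Lean on these libraries where they do the work, as an engineer would, in place of code of your own. Each camera call takes 0.05 s, during which the arm holds its last target. There are 200 camera calls.

## Task

Put away the four loose fixture parts: set the big bushing, the small bushing, the air cylinder and the clamp bar each into the rimmed nest that matches the shape and size of its foot, upright, flat on the nest's floor within the rim and squared up with it. Set them down gently rather than dropping them in, and leave the little bottle and the little tin standing where they are.

Things in the scene. Friction and masses are not known exactly. Their poses are not given: they have to be found in the camera images.
- big_bush: the big guide bushing: dark steel, loose, standing on its round flange. Flange 60 mm diameter and 14 mm high, above it a coaxial neck 40 mm diameter up to 52 mm; about 0.5 kg. Grip the neck. Origin: centre of its underside, z up.
- small_bush: the small guide bushing: dark steel, loose, same form but smaller. Flange 36 mm diameter and 12 mm high, neck 24 mm diameter up to 50 mm; about 0.2 kg. Grip the neck. Origin: centre of its underside, z up.
- air_cylinder: the compact air cylinder: square aluminium block, loose, 46 x 46 mm and 45 mm high, with a steel rod of 14 mm diameter standing from the middle of its top up to 62 mm; about 0.3 kg. Grip the block by any two facing sides. Origin: centre of its underside, z up, x and y square to its sides.
- clamp_bar: the clamp bar: plain steel bar lying flat, loose, 100 mm long (x), 30 mm wide (y), 34 mm high, with two dark screw heads of 16 mm diameter on top, 35 mm either side of the middle, up to 40 mm; about 0.7 kg. Grip it across its width at the middle. Origin: centre of its underside, z up. Either end may point either way.
- big_round_nest: the big round nest, for the 60 mm flange: round floor 80 mm diameter, 92 mm over the rim. Fixed. Its black rubber floor is 4 mm above the table: a part in it stands that much higher. An aluminium rim 6 mm wide, its top 10 mm above the table, leaves 10 mm play on every side of the part. Origin: centre of the nest at table height, z up.
- small_round_nest: the small round nest, for the 36 mm flange: round floor 56 mm diameter, 68 mm over the rim. Fixed. Its black rubber floor is 4 mm above the table: a part in it stands that much higher. An aluminium rim 6 mm wide, its top 10 mm above the table, leaves 10 mm play on every side of the part. Origin: centre of the nest at table height, z up.
- square_nest: the square nest, for the air cylinder: floor 66 x 66 mm, 78 mm over the rim. Fixed. Its black rubber floor is 4 mm above the table: a part in it stands that much higher. An aluminium rim 6 mm wide, its top 10 mm above the table, leaves 10 mm play on every side of the part. Origin: centre of the nest at table height, z up, x and y square to the rim.
- long_nest: the long nest, for the clamp bar: floor 120 mm (x) by 50 mm (y), 132 x 62 mm over the rim. Fixed. Its black rubber floor is 4 mm above the table: a part in it stands that much higher. An aluminium rim 6 mm wide, its top 10 mm above the table, leaves 10 mm play on every side of the part. Origin: centre of the nest at table height, z up, x along its length.
- bottle: little grey bottle with a white cap, 28 mm diameter, 62 mm high, standing loose among the nests on the robot's left; not to be disturbed. Origin: centre of its underside, z up.
- tin: little brass-coloured tin, 32 mm diameter, 45 mm high, standing loose among the nests on the robot's right; not to be disturbed. Origin: centre of its underside, z up.
There are look-alikes about, which are no part of the job. Leave any red look-alike of the long_nest alone. Several things look just like the clamp_bar: the one meant starts farthest to the robot's right.

How it is judged:
By the outcome, as a careful person would: the job done as asked, in the order asked, and still so for the second after the job is handed in, with the robot touching nothing.
It also fails if it takes over 120 s, if anything falls off the work surface, if the arm or the gripper's body presses on something with over 40 N, if the wrist force passes 120 N, or if a joint passes its speed limit or range.

## Working session

There is one attempt and no reset: what is moved stays moved. The work goes in short steps, Python scripts to look and compute and a tool call to move; the robot and the scene stay as the last step left them, time stands still between calls to the robot, and variables do not carry over. Pictures are saved under pics/ and viewed, at most 14 in all, crops included, and the job is handed in when it is done.

Besides the shell and the picture viewer there is one more tool, called after "Request:" in YAML: its name, and indented under it one key for each argument. arm_command: Moves the arm, as the interface text tells. Its arguments: {"type":"object","properties":{"slide":{"type":"array","items":{"type":"array","items":{"type":"number"}}},"spin":{"type":"array","items":{"type":"number"}},"jaw":{"type":"number"}},"required":["slide","spin"]}

```bash
mkdir -p pics; cat > h.py <<'E'
from workcell import *
import numpy as np, cv2
from scipy.spatial.transform import Rotation as R
def pose(c): return R.from_rotvec(np.ravel(c['rvec'])).as_matrix(), np.ravel(c['tvec'])
def dist(c): return np.array([c['k1'],0,0,0,0.])
def proj(c,P):
    Rm,t=pose(c); q=np.atleast_2d(P)@Rm.T+t; s=q[:,:2]/q[:,2:]
    s=s*(1+c['k1']*(s**2).sum(1,keepdims=True)); K=c['intrinsics']
    return s*[K[0,0],K[1,1]]+[K[0,2],K[1,2]]
def ray(c,px):
    K=np.array(c['intrinsics']); d=(np.atleast_2d(px).astype(float)-[K[0,2],K[1,2]])/[K[0,0],K[1,1]]
    s=d.copy()
    for _ in range(20): s=d/(1+c['k1']*(s**2).sum(1,keepdims=True))
    return np.c_[s,np.ones(len(s))]
def at_z(c,px,z):
    Rm,t=pose(c); o=-Rm.T@t; d=ray(c,px)@Rm
    return o+d*((z-o[2])/d[:,2])[:,None]
def cloud(c):
    v,u=np.mgrid[0:480,0:640]; r=ray(c,np.c_[u.ravel(),v.ravel()]); Rm,t=pose(c)
    return ((r*c['range_z'].reshape(-1,1)-t)@Rm).reshape(480,640,3)
def save(n,im): cv2.imwrite('pics/'+n,cv2.cvtColor(im,cv2.COLOR_RGB2BGR))
E
python3 - <<'E'
from h import *
for n in('top','scene'):
    c=camera(n); save(n+'0.png',c['pixels']); print(n,-pose(c)[0].T@pose(c)[1])
    for th in 'big_bush small_bush air_cylinder clamp_bar big_round_nest small_round_nest square_nest long_nest bottle tin'.split():
        print(th,[(np.round(d['centre']).astype(int).tolist(),round(d['confidence'],2),np.round(at_z(c,d['centre'],0)[0,:2],3).tolist()) for d in landmark_of(c,th)])
print(get_obs())
E
```

```text
top [ 0.4357396  -0.00942417  1.25077721]
big_bush [([416, 274], 0.77, [0.42, -0.235])]
small_bush [([379, 184], 0.3, [0.639, -0.141])]
air_cylinder [([352, 262], 0.81, [0.446, -0.078])]
clamp_bar [([209, 210], 0.68, [0.564, 0.274]), ([248, 312], 0.58, [0.32, 0.17])]
big_round_nest []
small_round_nest [([380, 183], 0.93, [0.64, -0.144])]
square_nest [([263, 180], 0.71, [0.64, 0.144])]
long_nest [([171, 292], 0.92, [0.363, 0.358]), ([158, 140], 0.79, [0.735, 0.409]), ([154, 215], 0.69, [0.549, 0.41])]
bottle [([209, 212], 0.68, [0.559, 0.273])]
tin [([429, 212], 0.69, [0.57, -0.264]), ([291, 258], 0.52, [0.45, 0.069])]
scene [1.46721165 0.3400876  0.81467468]
big_bush [([235, 226], 0.59, [0.43, -0.221]), ([442, 264], 0.55, [0.435, 0.25])]
small_bush [([441, 261], 0.64, [0.428, 0.246])]
air_cylinder [([289, 243], 0.73, [0.455, -0.08])]
clamp_bar [([355, 252], 0.67, [0.447, 0.066]), ([409, 232], 0.58, [0.345, 0.163])]
big_round_nest [([120, 241], 0.55, [0.555, -0.443])]
small_round_nest [([231, 288], 0.82, [0.631, -0.139])]
square_nest [([370, 322], 0.68, [0.646, 0.15])]
long_nest [([51
[... 211 characters left out ...]
pos': array([-1.19398392e+00,  2.40582934e-01,  5.04239807e-03,  1.33522755e+00,
       -2.79370628e-05,  1.57082473e+00]), 'joint_vel': array([ 1.95676913e-04, -2.31827873e-04,  7.12932633e-06,  1.92299647e-03,
        2.61607501e-03,  1.65201955e-03]), 'tau': array([-1.06019430e-03, -3.72222555e+01,  2.52694255e+01,  1.27435105e-03,
       -1.86627426e-04,  6.83807187e-06]), 'eef_pos': array([ 0.18397469, -0.46493279,  0.23133121]), 'tool_rot': array([ 9.82306650e-01,  1.87279589e-01, -1.10763559e-05,  1.64873934e-05]), 'ft_force': array([-0.0693269,  0.8239704, -0.1056937]), 'ft_torque': array([-0.00626579,  0.0351603 , -0.02420149]), 'grasp_force': 0.0, 'grip_width': 0.08527506180659458}
```

View images.

View pics/top0.png

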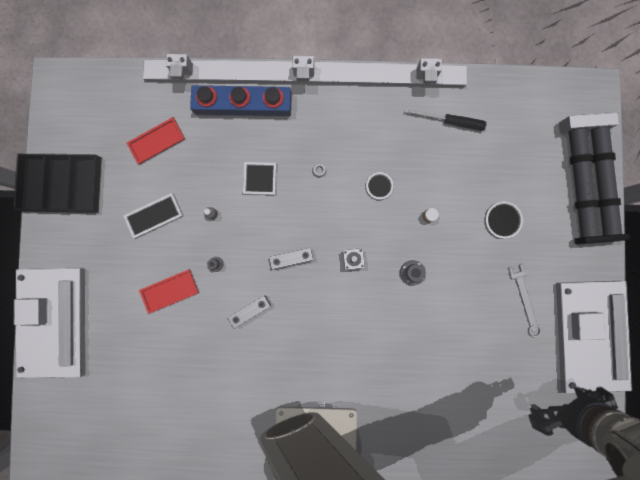

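View pics/scene0.png

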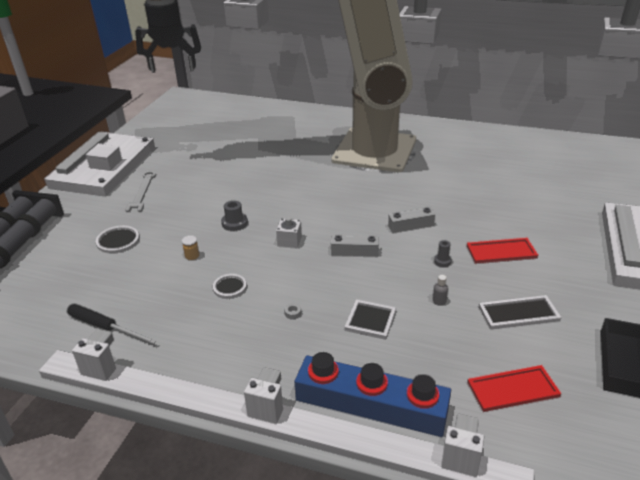

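Top picture: big_bush (413,272), small_bush (215,264), air cylinder (353,260), bottle (210,213), tin (430,215). Nests: big round (503,220), small round (379,186), square (260,179), long (153,215). Red decoys sit at (156,140) and (169,291).
Clamp-bar candidates are A (291,259), y≈+0.07, and B (249,312), y≈+0.17. A is farther to the robot's right, so A is chosen. The washer at (319,170) and the fixed bar and blocks aren't candidates.

```bash
cat > m.py <<'E'
from h import *
# name: (approx x,y, radius, zlo, zhi)
T=dict(big_bush=(.42,-.228,.045,.045,.06),small_bush=(.428,.25,.035,.04,.06),air_cylinder=(.448,-.078,.045,.036,.054),clamp_bar=(.447,.068,.07,.026,.05),
 bottle=(.558,.265,.03,.03,.08),tin=(.562,-.27,.03,.035,.06),
 big_round_nest=(.555,-.443,.07,.006,.02),small_round_nest=(.635,-.141,.055,.006,.02),square_nest=(.645,.147,.07,.006,.02),long_nest=(.546,.407,.085,.006,.02))
def measure(c,names=T,T=T):
    P=cloud(c); ok=c['range_z']>0
    for n in names:
        x,y,r,a,b=T[n]
        m=ok&(np.hypot(P[...,0]-x,P[...,1]-y)<r)&(P[...,2]>a)&(P[...,2]<b)
        q=P[m]
        if len(q)<5: print(n,'few',len(q)); continue
        (cx,cy),(w,h),ang=cv2.minAreaRect((q[:,:2]*1000).astype(np.float32))
        print(n,len(q),'mean',q.mean(0).round(4),'rect',round(cx,1),round(cy,1),round(w,1),round(h,1),round(ang,1))
if __name__=='__main__':
    c=camera('top'); P=cloud(c); print('table z',np.median(P[330:370,300:400,2]))
    measure(c)
    im=c['pixels']; save('bars1.png',cv2.resize(im[225:340,190:390],None,fx=4,fy=4,interpolation=cv2.INTER_CUBIC))
    c=camera('scene'); P=cloud(c); print('scene'); measure(c)
E
python3 m.py
```

```text
table z -0.0001743145002306534
big_bush 242 mean [ 0.4245 -0.2241  0.0522] rect 424.2 -224.0 39.0 39.4 47.9
small_bush 88 mean [0.4334 0.2511 0.0492] rect 433.5 251.2 21.1 23.0 2.1
air_cylinder 361 mean [ 0.4531 -0.0793  0.0451] rect 453.1 -79.5 46.5 46.2 7.6
clamp_bar 539 mean [0.4512 0.0675 0.0346] rect 451.2 67.7 30.0 99.8 14.1
bottle 105 mean [0.5541 0.2625 0.047 ] rect 554.8 263.8 23.2 26.5 79.3
tin 143 mean [ 0.5617 -0.2614  0.0447] rect 561.5 -261.5 30.2 30.3 86.8
big_round_nest 522 mean [ 0.5562 -0.4438  0.0089] rect 551.1 -452.9 106.7 108.9 20.0
small_round_nest 304 mean [ 0.6341 -0.1415  0.0091] rect 631.4 -139.5 82.1 93.9 63.5
square_nest 480 mean [0.6454 0.1517 0.009 ] rect 652.7 147.7 101.0 120.2 64.5
long_nest 663 mean [0.5475 0.4105 0.0089] rect 559.6 409.1 137.6 145.5 18.6
scene
big_bush 178 mean [ 0.4271 -0.2236  0.0514] rect 423.5 -224.8 45.1 37.6 6.0
small_bush 117 mean [0.4355 0.25   0.0481] rect 433.4 249.5 25.7 26.7 52.4
air_cylinder 310 mean [ 0.4587 -0.0785  0.0443] rect 452.6 -81.1 52.4 46.2 7.7
clamp_bar 545 mean [0.4541 0.0676 0.0338] rect 451.3 66.5 36.6 99.7 16.1
bottle 234 mean [0.5592 0.2634 0.0458] rect 557.8 263.7 22.9 28.2 7.7
tin 151 mean [ 0.5632 -0.2606  0.0432] rect 561.3 -261.8 31.1 29.0 29.8
big_round_nest 438 mean [ 0.5565 -0.4466  0.0087] rect 554.6 -446.7 98.3 89.4 32.9
small_round_nest 347 mean [ 0.6328 -0.1426  0.0088] rect 631.8 -143.0 71.5 65.6 59.6
square_nest 643 mean [0.6454 0.1497 0.009 ] rect 642.5 149.4 78.5 83.6 89.6
long_nest 980 mean [0.5462 0.4096 0.0091] rect 544.4 408.6 67.2 135.2 26.2
```

View pics/bars1.png

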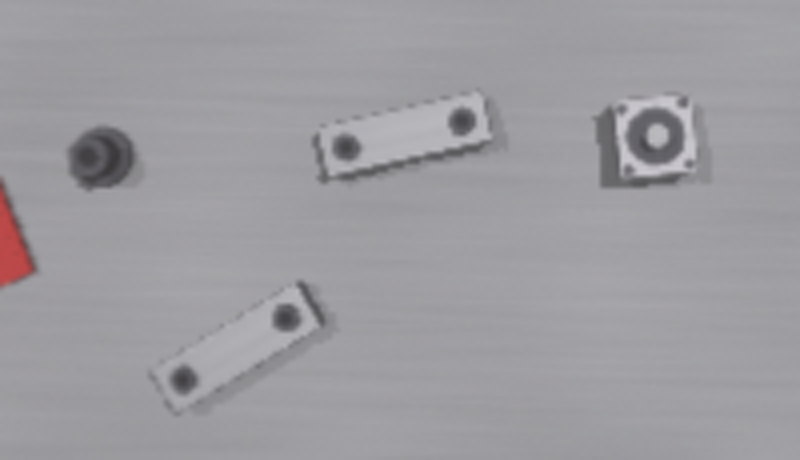

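Crop: bar A (upper, centre ≈ (291,259) in the full picture) and bar B (lower left). A is farther right, confirmed as the clamp_bar; it measures 30.0 x 99.8 mm. Now the nests.

```bash
cat > n.py <<'E'
from h import *
N=dict(big_round_nest=(.556,-.445,.05),small_round_nest=(.633,-.142,.037),square_nest=(.645,.150,.055),long_nest=(.547,.410,.075))
for cn in('top','scene'):
    c=camera(cn); g=c['pixels'].max(2)
    v,u=np.mgrid[0:480,0:640]; Q=at_z(c,np.c_[u.ravel(),v.ravel()],.006).reshape(480,640,3)
    for n,(x,y,r) in N.items():
        m=((g<75)&(np.hypot(Q[...,0]-x,Q[...,1]-y)<r)).astype(np.uint8)
        k,l,s,_=cv2.connectedComponentsWithStats(m); q=Q[l==1+np.argmax(s[1:,4])][:,:2]*1000
        (cx,cy),(w,h),a=cv2.minAreaRect(q.astype(np.float32)); e=np.linalg.eigh(np.cov(q.T))[1][:,1]
        print(cn,n,len(q),q.mean(0).round(1),'rect',np.round([cx,cy,w,h,a],1),'pca',round(np.degrees(np.arctan2(e[1],e[0]))%180,1))
E
python3 n.py
```

```text
top big_round_nest 738 [ 556.4 -445.2] rect [ 555.8 -445.1   73.5   71.3    0. ] pca 154.7
top small_round_nest 334 [ 632.5 -141.2] rect [ 632.7 -140.7   46.7   48.8    1.3] pca 75.9
top square_nest 616 [644.7 151.6] rect [644.7 151.3  59.3  61.1   1.2] pca 161.2
top long_nest 847 [547.1 411.5] rect [547.2 411.4  45.2 114.4  26.9] pca 116.8
scene big_round_nest 453 [ 552.5 -449.3] rect [ 551.8 -449.3   59.6   70.8   16.1] pca 122.9
scene small_round_nest 271 [ 629.2 -144. ] rect [ 629.  -144.2   40.9   48.8   33.8] pca 119.9
scene square_nest 699 [639.6 148.8] rect [639.2 148.6  61.4  56.6  90. ] pca 86.6
scene long_nest 956 [541.6 408.5] rect [541.1 408.7  41.5 114.4  26.4] pca 116.5
```

```bash
cat > go.py <<'E'
from h import *
import sys
# go.py x y z(of grasp point) psi(deg) : shift from the current measured pose
o=get_obs(); x,y,z,psi=map(float,sys.argv[1:5])
Rm=R.from_quat(o['tool_rot']).as_matrix(); cur=np.degrees(np.arctan2(Rm[1,0],Rm[0,0]))
d=np.array([x,y,z-grip_point_offset])-o['eef_pos']
print('slide cm',(Rm.T@d*100).round(2),'spin',round((cur-psi+180)%360-180,1),'psi now',round(cur,1),'eef',o['eef_pos'].round(4),'tilt',Rm[:,2].round(3),'F',o['ft_force'].round(1),'w',o['grip_width'].round(4),'j',o['joint_pos'].round(2),'t',round(o['clock'],1))
E
python3 -c "
from workcell import *
print(grip_point_offset)"; python3 go.py .424 -.224 .15 21.6
```

```text
0.0187Traceback (most recent call last):
  File "go.py", line 7, in <module>
    print('slide cm',(Rm.T@d*100).round(2),'spin',round((cur-psi+180)%360-180,1),'psi now',round(cur,1),'eef',o['eef_pos'].round(4),'tilt',Rm[:,2].round(3),'F',o['ft_force'].round(1),'w',o['grip_width'].round(4),'j',o['joint_pos'].round(2),'t',round(o['clock'],1))
                                                                                                                                                                                           ^^^^^^^^^^^^^^^^^^^^^
AttributeError: 'float' object has no attribute 'round'
```

```bash
sed -i "s/o\['grip_width'\].round(4)/round(float(o['grip_width']),4)/" go.py; python3 go.py .4243 -.224 .15 21.6
```

```text
slide cm [ 31.21 -13.56  10.  ] spin -0.0 psi now 21.6 eef [ 0.184  -0.4649  0.2313] tilt [-0. -0. -1.] F [ 0.  -0.2  0.3] w 0.0853 j [-1.19  0.24  0.    1.34 -0.    1.57] t 1.3
```

Request:
arm_command:
  slide:
    - [5,-2.2,0.5]
    - [10,-4.3,1]
    - [15,-6.5,1.5]
    - [20,-8.7,2]
    - [25,-10.9,2.5]
  spin: [0,0,0,0,0]

```text
clock: 1.92
eef_pos: [0.3775, -0.2703, 0.2064]
tool_rot: [0.982, 0.187, 0.0, 0.0]
ft_force: [2.1, -0.4, 0.2]
grip_width: 0.0856
grasp_force: 0.0
```

Request:
arm_command:
  slide:
    - [3,-1.3,3]
    - [6.2,-2.7,5]
    - [6.2,-2.7,7.5]
    - [6.2,-2.7,7.5]
    - [6.2,-2.7,7.5]
  spin: [0,0,0,0,0]

```text
clock: 2.55
eef_pos: [0.4243, -0.2241, 0.1321]
tool_rot: [0.982, 0.187, 0.0, 0.0]
ft_force: [0.3, -0.2, 1.2]
grip_width: 0.0856
grasp_force: 0.0
```

```bash
python3 go.py .4243 -.224 .039 21.6
```

```text
slide cm [-0.   -0.02 11.18] spin -0.0 psi now 21.6 eef [ 0.4243 -0.2241  0.1321] tilt [ 0.001 -0.    -1.   ] F [ 0.3 -0.2  1.2] w 0.0856 j [-0.49  0.27 -0.23  1.07 -0.    2.28] t 2.5
```

Request:
arm_command:
  slide:
    - [0,0,5]
    - [0,0,9]
    - [0,0,11]
    - [0,0,11.2]
    - [0,0,11.2]
  spin: [0,0,0,0,0]

```text
clock: 3.18
eef_pos: [0.4251, -0.2246, 0.0207]
tool_rot: [0.982, 0.187, 0.001, 0.001]
ft_force: [-0.3, 0.2, 0.2]
grip_width: 0.0855
grasp_force: 0.0
```

Request:
arm_command:
  slide:
    - [0,0,0]
    - [0,0,0]
    - [0,0,0]
    - [0,0,0]
    - [0,0,0]
  spin: [0,0,0,0,0]
  jaw: 3

```text
clock: 3.8
eef_pos: [0.4246, -0.2237, 0.0203]
tool_rot: [0.982, 0.187, 0.001, 0.0]
ft_force: [-0.8, 1.2, 6.3]
grip_width: 0.0382
grasp_force: 60.1
```

Request:
arm_command:
  slide:
    - [0,0,-0.5]
    - [0,0,-2]
    - [0,0,-5]
    - [0,0,-8]
    - [0,0,-8]
  spin: [0,0,0,0,0]

```text
clock: 4.42
eef_pos: [0.4254, -0.2244, 0.1008]
tool_rot: [0.982, 0.187, 0.002, 0.001]
ft_force: [0.0, -0.1, -5.2]
grip_width: 0.0377
grasp_force: 61.0
```

```bash
python3 go.py .556 -.445 .12 21.6
```

```text
slide cm [ 4.02 25.32  0.05] spin -0.0 psi now 21.6 eef [ 0.4254 -0.2244  0.1008] tilt [ 0.004 -0.002 -1.   ] F [ 0.  -0.1 -5.2] w 0.0377 j [-0.49  0.3  -0.27  0.99 -0.    2.28] t 4.4
```

Request:
arm_command:
  slide:
    - [0.7,4.2,0]
    - [1.5,9.5,0]
    - [2.4,15,0]
    - [3.3,20.5,0]
    - [4,25.3,0]
  spin: [0,0,0,0,0]

```text
clock: 5.05
eef_pos: [0.554, -0.4451, 0.0957]
tool_rot: [0.982, 0.187, -0.001, -0.002]
ft_force: [1.6, -0.3, -4.7]
grip_width: 0.0378
grasp_force: 61.5
```

Request:
arm_command:
  slide:
    - [0,0,0]
    - [0,0,0]
    - [0,0,2]
    - [0,0,4]
    - [0,0,4]
  spin: [0,0,0,0,0]

```text
clock: 5.68
eef_pos: [0.5521, -0.4413, 0.0567]
tool_rot: [0.982, 0.188, -0.002, -0.003]
ft_force: [-1.3, 0.6, -4.6]
grip_width: 0.0376
grasp_force: 62.1
```

```bash
python3 go.py .556 -.445 .0427 21.6
```

```text
slide cm [0.24 0.5  3.27] spin 0.1 psi now 21.7 eef [ 0.5521 -0.4413  0.0567] tilt [-0.005  0.004 -1.   ] F [-1.3  0.6 -4.6] w 0.0376 j [-0.67  0.77  0.39  1.21  0.    2.09] t 5.7
```

Request:
arm_command:
  slide:
    - [0.1,0.2,1]
    - [0.2,0.5,2]
    - [0.2,0.5,2.4]
    - [0.2,0.5,2.4]
    - [0.2,0.5,2.4]
  spin: [0,0,0,0,0]

```text
clock: 6.3
eef_pos: [0.5582, -0.4483, 0.0356]
tool_rot: [0.982, 0.187, 0.0, 0.0]
ft_force: [-1.2, -0.3, -4.6]
grip_width: 0.0379
grasp_force: 62.1
```

```bash
python3 go.py .556 -.445 .0427 21.6
```

```text
slide cm [-0.08 -0.39  1.16] spin -0.0 psi now 21.6 eef [ 0.5582 -0.4483  0.0356] tilt [ 0. -0. -1.] F [-1.2 -0.3 -4.6] w 0.0379 j [-0.68  0.8   0.39  1.17  0.    2.09] t 6.3
```

Request:
arm_command:
  slide:
    - [-0.1,-0.2,0.3]
    - [-0.1,-0.4,0.6]
    - [-0.1,-0.4,0.8]
    - [-0.1,-0.4,1.0]
    - [-0.1,-0.4,1.0]
  spin: [0,0,0,0,0]

```text
clock: 6.92
eef_pos: [0.5555, -0.4447, 0.025]
tool_rot: [0.982, 0.187, -0.0, -0.0]
ft_force: [0.2, 0.3, -5.9]
grip_width: 0.0377
grasp_force: 62.1
```

```bash
python3 go.py .556 -.445 .0427 21.6
```

```text
slide cm [0.03 0.05 0.1 ] spin -0.0 psi now 21.6 eef [ 0.5555 -0.4447  0.025 ] tilt [-0.  0. -1.] F [ 0.2  0.3 -5.9] w 0.0377 j [-0.68  0.8   0.37  1.14 -0.    2.09] t 6.9
```

Request:
arm_command:
  slide:
    - [0,0,0.05]
    - [0,0,0.1]
    - [0,0,0.1]
    - [0,0,0.1]
    - [0,0,0.1]
  spin: [0,0,0,0,0]

```text
clock: 7.55
eef_pos: [0.5557, -0.4449, 0.0244]
tool_rot: [0.982, 0.187, 0.0, 0.0]
ft_force: [-0.3, -0.1, -4.8]
grip_width: 0.0377
grasp_force: 62.1
```

Request:
arm_command:
  slide:
    - [0,0,0.03]
    - [0,0,0.06]
    - [0,0,0.09]
    - [0,0,0.12]
    - [0,0,0.12]
  spin: [0,0,0,0,0]

```text
clock: 8.18
eef_pos: [0.5557, -0.4449, 0.0244]
tool_rot: [0.982, 0.187, 0.0, 0.0]
ft_force: [-3.9, 2.1, 6.1]
grip_width: 0.0378
grasp_force: 62.6
```

Request:
arm_command:
  slide:
    - [0,0,0]
    - [0,0,0]
    - [0,0,0]
    - [0,0,0]
    - [0,0,-1]
  spin: [0,0,0,0,0]
  jaw: 8

```text
clock: 8.8
eef_pos: [0.5549, -0.4442, 0.0322]
tool_rot: [0.982, 0.187, -0.001, -0.001]
ft_force: [-0.4, 0.3, -0.4]
grip_width: 0.0799
grasp_force: 0.0
```

Request:
arm_command:
  slide:
    - [0,0,-3]
    - [0,0,-7]
    - [0,0,-9]
    - [0,0,-9]
    - [0,0,-9]
  spin: [0,0,0,0,0]

```text
clock: 9.43
eef_pos: [0.5552, -0.4444, 0.1222]
tool_rot: [0.982, 0.187, -0.0, -0.001]
ft_force: [-0.1, 0.6, -0.9]
grip_width: 0.0801
grasp_force: 0.0
```

```bash
python3 go.py .4335 .251 .16 85; python3 - <<'E'
from m import *
c=camera('top'); measure(c,['b','tin','small_bush'],dict(T,b=(.556,-.445,.045,.045,.07)))
E
```

```text
slide cm [ 14.27 -69.14  -1.83] spin -63.4 psi now 21.6 eef [ 0.5552 -0.4444  0.1222] tilt [-0.001  0.001 -1.   ] F [-0.1  0.6 -0.9] w 0.0801 j [-0.68  0.73  0.5   1.34  0.    2.09] t 9.4
b 50 mean [ 0.5681 -0.4374  0.0551] rect 568.9 -438.7 10.5 27.7 26.1
tin 142 mean [ 0.5618 -0.2616  0.0449] rect 561.9 -262.0 28.5 29.3 1.0
small_bush 89 mean [0.4334 0.2511 0.0492] rect 433.6 250.8 21.1 22.2 2.0
```

Request:
arm_command:
  slide:
    - [0.8,-3.8,-1.8]
    - [2,-9.8,-1.8]
    - [3.2,-15.6,-1.8]
    - [4.4,-21.4,-1.8]
    - [5.6,-27.2,-1.8]
  spin: [0,0,0,0,0]

```text
clock: 10.1
eef_pos: [0.5061, -0.1691, 0.1397]
tool_rot: [0.982, 0.187, -0.001, -0.001]
ft_force: [-0.0, 1.0, -0.0]
grip_width: 0.08
grasp_force: 0.0
```

Request:
arm_command:
  slide:
    - [1.2,-5.8,0]
    - [2.4,-11.6,0]
    - [3.6,-17.4,0]
    - [4.8,-23.2,0]
    - [6,-29,0]
  spin: [0,0,0,0,0]

```text
clock: 10.72
eef_pos: [0.4553, 0.122, 0.14]
tool_rot: [0.982, 0.187, -0.001, 0.0]
ft_force: [0.3, -0.3, 0.5]
grip_width: 0.0797
grasp_force: 0.0
```

Request:
arm_command:
  slide:
    - [1.1,-5.3,0]
    - [2.2,-10.6,0]
    - [2.7,-12.9,0]
    - [2.7,-12.9,0]
    - [2.7,-12.9,0]
  spin: [-10,-20,-30,-40,-50]

```text
clock: 11.35
eef_pos: [0.4331, 0.2505, 0.1396]
tool_rot: [0.809, 0.588, -0.002, -0.0]
ft_force: [-0.7, -0.0, 0.1]
grip_width: 0.0801
grasp_force: 0.0
```

```bash
python3 go.py .4335 .251 .038 85; python3 - <<'E'
from m import *
c=camera('top'); measure(c,['b'],dict(T,b=(.556,-.445,.045,.045,.07))); c=camera('scene');measure(c,['b'],dict(T,b=(.556,-.445,.045,.045,.07)))
E
```

```text
slide cm [ 0.09  0.04 12.03] spin -13.0 psi now 72.0 eef [0.4331 0.2505 0.1396] tilt [-0.003 -0.002 -1.   ] F [-0.7 -0.   0.1] w 0.0801 j [ 0.52  0.3  -0.16  1.11 -0.    2.41] t 11.3
b 245 mean [ 0.5556 -0.4436  0.0556] rect 556.0 -444.9 38.6 38.4 25.0
b 258 mean [ 0.5587 -0.4437  0.0551] rect 555.4 -446.2 43.9 40.3 24.1
```

Request:
arm_command:
  slide:
    - [0,0,5]
    - [0,0,9.5]
    - [0,0,11.5]
    - [0.1,0,12]
    - [0.1,0,12]
  spin: [0,0,0,0,0]

```text
clock: 12.08
eef_pos: [0.4348, 0.2513, 0.0211]
tool_rot: [0.812, 0.584, -0.0, -0.0]
ft_force: [-0.2, -0.6, -0.1]
grip_width: 0.0802
grasp_force: 0.0
```

Request:
arm_command:
  slide:
    - [0,0,0]
    - [0,0,0]
    - [0,0,0]
    - [0,0,0]
    - [0,0,0]
  spin: [0,0,0,0,0]
  jaw: 1.5

```text
clock: 12.7
eef_pos: [0.435, 0.2517, 0.0219]
tool_rot: [0.811, 0.585, 0.001, -0.0]
ft_force: [-1.7, -0.3, 5.9]
grip_width: 0.0214
grasp_force: 58.5
```

Request:
arm_command:
  slide:
    - [0,0,-0.5]
    - [0,0,-2.5]
    - [0,0,-6.5]
    - [0,0,-9]
    - [0,0,-9]
  spin: [0,0,0,0,0]

```text
clock: 13.32
eef_pos: [0.4361, 0.252, 0.1128]
tool_rot: [0.811, 0.585, 0.002, 0.0]
ft_force: [0.4, 1.1, -2.1]
grip_width: 0.0215
grasp_force: 58.8
```

```bash
python3 go.py .633 -.141 .12 72
```

```text
slide cm [-31.07  31.1    1.15] spin -0.4 psi now 71.6 eef [0.4361 0.252  0.1128] tilt [ 0.004  0.002 -1.   ] F [ 0.4  1.1 -2.1] w 0.0215 j [ 0.52  0.33 -0.2   1.04 -0.    2.42] t 13.3
```

Request:
arm_command:
  slide:
    - [-3,3,0]
    - [-7,7,0]
    - [-11.1,11.1,0]
    - [-15.2,15.2,0]
    - [-19.3,19.3,0]
  spin: [0,0,0,0,0]

```text
clock: 13.95
eef_pos: [0.5562, 0.0055, 0.109]
tool_rot: [0.811, 0.585, -0.001, -0.001]
ft_force: [0.7, 0.3, -0.6]
grip_width: 0.0215
grasp_force: 59.0
```

Request:
arm_command:
  slide:
    - [-4.1,4.1,0]
    - [-8.2,8.2,0.5]
    - [-11.8,11.8,2]
    - [-11.8,11.8,4]
    - [-11.8,11.8,6]
  spin: [0,0,0,0,0]

```text
clock: 14.58
eef_pos: [0.63, -0.1429, 0.0475]
tool_rot: [0.812, 0.584, -0.001, -0.002]
ft_force: [0.0, 0.6, -2.2]
grip_width: 0.022
grasp_force: 59.2
```

Request:
arm_command:
  slide:
    - [0,0,0.8]
    - [0,0,1]
    - [0,0,1]
    - [0,0,1]
    - [0,0,1]
  spin: [0,0,0,0,0]

```text
clock: 15.2
eef_pos: [0.6321, -0.142, 0.042]
tool_rot: [0.811, 0.585, 0.001, 0.001]
ft_force: [-0.2, 0.7, -1.9]
grip_width: 0.0214
grasp_force: 59.2
```

```bash
python3 go.py .633 -.141 .0446 72
```

```text
slide cm [0.12 0.05 1.61] spin -0.4 psi now 71.6 eef [ 0.6321 -0.142   0.042 ] tilt [ 0.002 -0.    -1.   ] F [-0.2  0.7 -1.9] w 0.0214 j [-0.22  0.66  0.15  1.06 -0.    1.67] t 15.2
```

Request:
arm_command:
  slide:
    - [0,0,0.5]
    - [0.1,0,0.9]
    - [0.1,0,1.2]
    - [0.1,0,1.4]
    - [0.1,0,1.4]
  spin: [0,0,0,0,0]

```text
clock: 15.82
eef_pos: [0.6317, -0.141, 0.0268]
tool_rot: [0.811, 0.585, -0.0, -0.0]
ft_force: [-0.1, -0.2, -0.9]
grip_width: 0.0213
grasp_force: 59.2
```

Request:
arm_command:
  slide:
    - [0,0,0.04]
    - [0,0,0.08]
    - [0,0,0.12]
    - [0,0,0.16]
    - [0,0,0.16]
  spin: [0,0,0,0,0]

```text
clock: 16.45
eef_pos: [0.6319, -0.1411, 0.026]
tool_rot: [0.811, 0.585, 0.0, 0.0]
ft_force: [-0.1, 0.4, 1.9]
grip_width: 0.0212
grasp_force: 59.3
```

Request:
arm_command:
  slide:
    - [0,0,0]
    - [0,0,0]
    - [0,0,0]
    - [0,0,0]
    - [0,0,-1]
  spin: [0,0,0,0,0]
  jaw: 8

```text
clock: 17.08
eef_pos: [0.6309, -0.1408, 0.0348]
tool_rot: [0.811, 0.585, -0.001, -0.001]
ft_force: [0.2, -0.4, -0.1]
grip_width: 0.0799
grasp_force: 0.0
```

Request:
arm_command:
  slide:
    - [0,0,-3]
    - [0,0,-7]
    - [0,0,-9]
    - [0,0,-9]
    - [0,0,-9]
  spin: [0,0,0,0,0]

```text
clock: 17.7
eef_pos: [0.6313, -0.1409, 0.1247]
tool_rot: [0.811, 0.585, -0.0, -0.0]
ft_force: [0.0, 0.2, -0.5]
grip_width: 0.0799
grasp_force: 0.0
```

```bash
python3 go.py .4531 -.0794 .15 97.6
```

```text
slide cm [  0.21 -18.85  -0.63] spin -26.0 psi now 71.6 eef [ 0.6313 -0.1409  0.1247] tilt [-0.001  0.    -1.   ] F [ 0.   0.2 -0.5] w 0.0799 j [-0.22  0.59  0.26  1.24 -0.    1.67] t 17.7
```

Request:
arm_command:
  slide:
    - [0,-4,-0.6]
    - [0.1,-9.5,-0.6]
    - [0.2,-15,-0.6]
    - [0.2,-18.8,-0.6]
    - [0.2,-18.8,-0.6]
  spin: [-6,-13,-20,-26,-26]
  jaw: 8.5

```text
clock: 18.32
eef_pos: [0.4498, -0.0787, 0.13]
tool_rot: [0.659, 0.753, -0.001, -0.002]
ft_force: [0.0, 0.4, 0.6]
grip_width: 0.085
grasp_force: 0.0
```

```bash
python3 go.py .4531 -.0794 .0327 97.6;  python3 - <<'E'
from m import *
D=dict(T,sb=(.633,-.141,.035,.045,.07))
c=camera('top'); measure(c,['sb'],D); c=camera('scene');measure(c,['sb','air_cylinder'],D)
E
```

```text
slide cm [-0.13  0.38 11.6 ] spin 0.0 psi now 97.6 eef [ 0.4498 -0.0787  0.13  ] tilt [-0.005  0.001 -1.   ] F [0.  0.4 0.6] w 0.085 j [-0.17  0.23 -0.28  1.06  0.    1.26] t 18.3
sb 85 mean [ 0.6323 -0.1416  0.0539] rect 632.5 -141.3 21.9 21.6 1.3
sb 113 mean [ 0.6346 -0.1418  0.0525] rect 633.4 -143.1 23.6 23.8 19.5
air_cylinder 308 mean [ 0.4589 -0.0786  0.0446] rect 451.6 -81.1 57.5 46.0 6.0
```

Request:
arm_command:
  slide:
    - [0,0,3]
    - [0,0,8]
    - [0,0,11]
    - [0,0,11.6]
    - [0,0,11.6]
  spin: [0,0,0,0,0]

```text
clock: 19.05
eef_pos: [0.455, -0.08, 0.0155]
tool_rot: [0.659, 0.752, -0.0, -0.0]
ft_force: [0.2, -0.1, 0.8]
grip_width: 0.0852
grasp_force: 0.0
```

Request:
arm_command:
  slide:
    - [0,0,0]
    - [0,0,0]
    - [0,0,0]
    - [0,0,0]
    - [0,0,0]
  spin: [0,0,0,0,0]
  jaw: 4

```text
clock: 19.68
eef_pos: [0.4548, -0.08, 0.0168]
tool_rot: [0.659, 0.752, 0.0, 0.001]
ft_force: [-1.8, -0.2, 6.0]
grip_width: 0.0451
grasp_force: 63.2
```

Request:
arm_command:
  slide:
    - [0,0,-0.5]
    - [0,0,-2.5]
    - [0,0,-6.5]
    - [0,0,-9]
    - [0,0,-9]
  spin: [0,0,0,0,0]

```text
clock: 20.3
eef_pos: [0.4557, -0.08, 0.1073]
tool_rot: [0.659, 0.752, 0.001, 0.002]
ft_force: [-0.9, 0.6, -3.8]
grip_width: 0.0453
grasp_force: 62.4
```

```bash
python3 go.py .645 .1505 .12 91
```

```text
slide cm [20.35 21.8   0.67] spin 6.6 psi now 97.6 eef [ 0.4557 -0.08    0.1073] tilt [ 0.005 -0.001 -1.   ] F [-0.9  0.6 -3.8] w 0.0453 j [-0.17  0.26 -0.31  0.99  0.    1.26] t 20.3
```

```bash
cat > ang.py <<'E'
from h import *
for cn in('top','scene'):
    c=camera(cn); g=c['pixels'].max(2).astype(np.uint8)
    # rectified view of the plane z=.006, 0.25 mm/px
    for n,x,y,r in(('sq',.645,.1505,.055),('long',.547,.411,.08)):
        a=np.arange(-r,r,.00025); X,Y=np.meshgrid(x+a,y+a,indexing='ij')
        p=proj(c,np.c_[X.ravel(),Y.ravel(),np.full(X.size,.006)]).astype(np.float32).reshape(*X.shape,2)
        w=cv2.remap(g,p[...,0],p[...,1],cv2.INTER_CUBIC)
        m=(w<90).astype(np.uint8); k,l,s,_=cv2.connectedComponentsWithStats(m); i=1+np.argmax(s[1:,4])
        q=np.c_[X[l==i],Y[l==i]]*1000
        best=[]
        for t in np.arange(-45,45,.25):
            e=np.radians(t); u=q@[np.cos(e),np.sin(e)]; v=q@[-np.sin(e),np.cos(e)]
            U=np.percentile(u,[1,99]);V=np.percentile(v,[1,99]); best.append((np.ptp(U)*np.ptp(V),t,np.ptp(U),np.ptp(V),U.mean()*np.cos(e)-V.mean()*np.sin(e),U.mean()*np.sin(e)+V.mean()*np.cos(e)))
        print(cn,n,np.round(min(best),2))
E
python3 ang.py
```

```text
top sq [ 3.74744e+03 -1.00000e+00  6.11500e+01  6.12800e+01  6.44800e+02
  1.51680e+02]
top long [5168.36   26.5    45.49  113.61  547.19  411.46]
scene sq [3506.56    0.     57.25   61.25  638.62  148.63]
scene long [4799.61   26.5    42.36  113.3   540.63  408.75]
```

Request:
arm_command:
  slide:
    - [3,3.3,0]
    - [7,7.5,0]
    - [11,11.8,0]
    - [15,16,0]
    - [19,20.3,0]
  spin: [1,2,4,5,6]

```text
clock: 21.02
eef_pos: [0.6298, 0.1366, 0.1026]
tool_rot: [0.697, 0.717, -0.002, -0.001]
ft_force: [0.9, -0.8, -1.5]
grip_width: 0.045
grasp_force: 62.3
```

```bash
python3 go.py .645 .1505 .0395 91
```

```text
slide cm [1.36 1.59 8.18] spin 0.6 psi now 91.6 eef [0.6298 0.1366 0.1026] tilt [-0.004 -0.001 -1.   ] F [ 0.9 -0.8 -1.5] w 0.045 j [ 0.21  0.6   0.22  1.19 -0.    1.76] t 21.0
```

Request:
arm_command:
  slide:
    - [1.3,1.5,0]
    - [1.3,1.5,2]
    - [1.3,1.5,4.5]
    - [1.3,1.5,6.5]
    - [1.3,1.5,6.5]
  spin: [1.6,1.6,1.6,1.6,1.6]

```text
clock: 21.65
eef_pos: [0.6413, 0.148, 0.0355]
tool_rot: [0.707, 0.707, -0.004, -0.003]
ft_force: [-0.0, 0.1, -3.1]
grip_width: 0.0455
grasp_force: 62.6
```

```bash
python3 go.py .6445 .1508 .0395 90
```

```text
slide cm [0.28 0.34 1.47] spin -0.0 psi now 90.0 eef [0.6413 0.148  0.0355] tilt [-0.009 -0.002 -1.   ] F [-0.   0.1 -3.1] w 0.0455 j [0.23 0.69 0.19 1.08 0.   1.8 ] t 21.6
```

Let it settle while correcting.

Request:
arm_command:
  slide:
    - [0.1,0.1,0.3]
    - [0.1,0.1,0.6]
    - [0.1,0.1,0.6]
    - [0.1,0.1,0.6]
    - [0.1,0.1,0.6]
  spin: [0,0,0,0,0]

```text
clock: 22.28
eef_pos: [0.6461, 0.1498, 0.035]
tool_rot: [0.707, 0.707, 0.0, 0.0]
ft_force: [-0.2, -0.1, -2.9]
grip_width: 0.0453
grasp_force: 62.6
```

```bash
python3 go.py .6445 .1508 .0395 90
```

```text
slide cm [ 0.1  -0.16  1.42] spin -0.0 psi now 90.0 eef [0.6461 0.1498 0.035 ] tilt [ 0.001  0.    -1.   ] F [-0.2 -0.1 -2.9] w 0.0453 j [0.23 0.69 0.19 1.07 0.   1.8 ] t 22.3
```

Request:
arm_command:
  slide:
    - [0.1,-0.1,0.5]
    - [0.1,-0.1,0.9]
    - [0.1,-0.1,1.2]
    - [0.1,-0.1,1.3]
    - [0.1,-0.1,1.3]
  spin: [0,0,0,0,0]

```text
clock: 22.9
eef_pos: [0.6448, 0.1508, 0.0214]
tool_rot: [0.707, 0.707, -0.0, -0.0]
ft_force: [0.6, -1.2, -2.8]
grip_width: 0.0447
grasp_force: 62.6
```

Request:
arm_command:
  slide:
    - [0,0,0.04]
    - [0,0,0.08]
    - [0,0,0.12]
    - [0,0,0.14]
    - [0,0,0.14]
  spin: [0,0,0,0,0]

```text
clock: 23.52
eef_pos: [0.645, 0.1508, 0.0209]
tool_rot: [0.707, 0.707, 0.0, 0.0]
ft_force: [-2.0, 0.2, 3.4]
grip_width: 0.0451
grasp_force: 63.4
```

Request:
arm_command:
  slide:
    - [0,0,0]
    - [0,0,0]
    - [0,0,0]
    - [0,0,0]
    - [0,0,-1]
  spin: [0,0,0,0,0]
  jaw: 8

```text
clock: 24.15
eef_pos: [0.6439, 0.1506, 0.0294]
tool_rot: [0.707, 0.707, -0.001, -0.001]
ft_force: [0.6, -0.4, 0.3]
grip_width: 0.0799
grasp_force: 0.0
```

Request:
arm_command:
  slide:
    - [0,0,-3]
    - [0,0,-7]
    - [0,0,-10]
    - [0,0,-10]
    - [0,0,-10]
  spin: [0,0,0,0,0]

```text
clock: 24.78
eef_pos: [0.6445, 0.1507, 0.1298]
tool_rot: [0.707, 0.707, -0.0, -0.0]
ft_force: [-1.2, 0.3, 0.0]
grip_width: 0.0798
grasp_force: 0.0
```

```bash
python3 go.py .4512 .0677 .15 104.1
```

```text
slide cm [ -8.31 -19.33  -0.14] spin -14.1 psi now 90.0 eef [0.6445 0.1507 0.1298] tilt [-0. -0. -1.] F [-1.2  0.3  0. ] w 0.0798 j [0.23 0.62 0.32 1.27 0.   1.8 ] t 24.8
```

Request:
arm_command:
  slide:
    - [-2,-4.6,0]
    - [-4.4,-10,0]
    - [-6.6,-15.4,0]
    - [-8.3,-19.3,0]
    - [-8.3,-19.3,0]
  spin: [-3,-6,-10,-14,-14]

```text
clock: 25.4
eef_pos: [0.447, 0.0666, 0.1284]
tool_rot: [0.616, 0.788, -0.002, -0.002]
ft_force: [0.3, 0.3, 0.3]
grip_width: 0.0801
grasp_force: 0.0
```

Request:
arm_command:
  slide:
    - [0,0,2]
    - [0,0,4]
    - [0,0,4]
    - [0,0,4]
    - [0,0,4]
  spin: [0,0,0,0,0]

```text
clock: 26.02
eef_pos: [0.4527, 0.068, 0.0907]
tool_rot: [0.616, 0.788, 0.0, 0.0]
ft_force: [0.7, 0.3, 0.1]
grip_width: 0.0801
grasp_force: 0.0
```

```bash
python3 go.py .4512 .0677 .0297 104.1;  python3 - <<'E'
from m import *
D=dict(T,ac=(.645,.151,.045,.04,.058))
c=camera('top'); measure(c,['ac'],D); c=camera('scene');measure(c,['ac'],D)
E
```

```text
slide cm [ 0.01 -0.16  7.97] spin -0.1 psi now 104.0 eef [0.4527 0.068  0.0907] tilt [ 0.001  0.    -1.   ] F [0.7 0.3 0.1] w 0.0801 j [ 0.15  0.27 -0.34  0.95 -0.    1.48] t 26.0
ac 360 mean [0.6455 0.1505 0.049 ] rect 645.9 151.1 46.1 45.5 0.9
ac 471 mean [0.6513 0.1512 0.0485] rect 645.8 149.1 47.2 51.1 89.9
```

Request:
arm_command:
  slide:
    - [0,-0.1,3]
    - [0,-0.1,6]
    - [0,-0.1,7.5]
    - [0,-0.1,7.9]
    - [0,-0.1,7.9]
  spin: [0,0,0,0,0]

```text
clock: 26.75
eef_pos: [0.4513, 0.0677, 0.0115]
tool_rot: [0.616, 0.788, 0.0, 0.0]
ft_force: [0.1, -0.0, 0.6]
grip_width: 0.0802
grasp_force: 0.0
```

Request:
arm_command:
  slide:
    - [0,0,0]
    - [0,0,0]
    - [0,0,0]
    - [0,0,0]
    - [0,0,0]
  spin: [0,0,0,0,0]
  jaw: 2.2

```text
clock: 27.38
eef_pos: [0.4509, 0.0676, 0.0118]
tool_rot: [0.616, 0.788, 0.0, 0.0]
ft_force: [-0.5, -0.6, 5.4]
grip_width: 0.0285
grasp_force: 62.3
```

Request:
arm_command:
  slide:
    - [0,0,-0.5]
    - [0,0,-2.5]
    - [0,0,-6.5]
    - [0,0,-10]
    - [0,0,-10]
  spin: [0,0,0,0,0]

```text
clock: 28.0
eef_pos: [0.4528, 0.0679, 0.1129]
tool_rot: [0.616, 0.788, 0.002, 0.002]
ft_force: [0.7, -0.4, -6.8]
grip_width: 0.0292
grasp_force: 61.0
```

```bash
python3 go.py .5465 .411 .12 116.6
```

```text
slide cm [31.03 17.39  1.23] spin -12.6 psi now 104.0 eef [0.4528 0.0679 0.1129] tilt [ 0.005  0.001 -1.   ] F [ 0.7 -0.4 -6.8] w 0.0292 j [ 0.15  0.25 -0.32  1.    0.    1.48] t 28.0
```

Request:
arm_command:
  slide:
    - [3,1.7,0]
    - [7.5,4.2,0]
    - [12.5,7,0]
    - [17.5,9.8,0]
    - [22.5,12.6,0]
  spin: [0,0,0,0,0]

```text
clock: 28.62
eef_pos: [0.5175, 0.3171, 0.1074]
tool_rot: [0.616, 0.788, -0.003, -0.001]
ft_force: [1.4, 0.7, -6.4]
grip_width: 0.0287
grasp_force: 60.8
```

Request:
arm_command:
  slide:
    - [4.5,2.5,0]
    - [8.5,4.8,0]
    - [8.5,4.8,0]
    - [8.5,4.8,0]
    - [8.5,4.8,0]
  spin: [-3,-6,-10,-12.6,-12.6]

```text
clock: 29.25
eef_pos: [0.5431, 0.4095, 0.1068]
tool_rot: [0.526, 0.851, -0.003, -0.001]
ft_force: [0.8, 0.3, -6.5]
grip_width: 0.0284
grasp_force: 61.5
```

```bash
python3 go.py .5465 .411 .0345 116.6
```

```text
slide cm [-0.    0.43  9.1 ] spin -0.0 psi now 116.6 eef [0.5431 0.4095 0.1068] tilt [-0.005 -0.004 -1.   ] F [ 0.8  0.3 -6.5] w 0.0284 j [0.65 0.68 0.36 1.26 0.   1.75] t 29.2
```

Request:
arm_command:
  slide:
    - [0,0,2]
    - [0,0,5]
    - [0,0,7]
    - [0,0,7.3]
    - [0,0,7.3]
  spin: [0,0,0,0,0]

```text
clock: 29.88
eef_pos: [0.5447, 0.4102, 0.0376]
tool_rot: [0.526, 0.851, -0.0, -0.0]
ft_force: [-0.4, -1.0, -6.4]
grip_width: 0.029
grasp_force: 61.3
```

Request:
arm_command:
  slide:
    - [0,0,0]
    - [0,0,0]
    - [0,0,0]
    - [0,0,0]
    - [0,0,0]
  spin: [0,0,0,0,0]

```text
clock: 30.5
eef_pos: [0.5448, 0.4105, 0.0382]
tool_rot: [0.526, 0.851, 0.0, 0.0]
ft_force: [0.3, 0.2, -6.3]
grip_width: 0.0288
grasp_force: 61.3
```

```bash
python3 go.py .5465 .411 .0345 116.6
```

```text
slide cm [-0.03  0.18  2.24] spin -0.0 psi now 116.6 eef [0.5448 0.4105 0.0382] tilt [ 0.  0. -1.] F [ 0.3  0.2 -6.3] w 0.0288 j [0.65 0.73 0.27 1.11 0.   1.75] t 30.5
```

Request:
arm_command:
  slide:
    - [0,0.1,0.7]
    - [0,0.2,1.4]
    - [0,0.2,1.8]
    - [0,0.2,2.1]
    - [0,0.2,2.1]
  spin: [0,0,0,0,0]

```text
clock: 31.12
eef_pos: [0.5463, 0.4112, 0.0167]
tool_rot: [0.526, 0.851, -0.0, -0.0]
ft_force: [-1.1, -0.8, -6.1]
grip_width: 0.0288
grasp_force: 61.5
```

Request:
arm_command:
  slide:
    - [0,0,0.04]
    - [0,0,0.08]
    - [0,0,0.12]
    - [0,0,0.16]
    - [0,0,0.16]
  spin: [0,0,0,0,0]

```text
clock: 31.75
eef_pos: [0.5467, 0.4114, 0.0159]
tool_rot: [0.526, 0.851, 0.0, 0.0]
ft_force: [-0.8, -0.2, -4.2]
grip_width: 0.0289
grasp_force: 61.9
```

Touching slightly; one tick more, then release and rise.

Request:
arm_command:
  slide:
    - [0,0,0.03]
    - [0,0,0.06]
    - [0,0,0.06]
    - [0,0,0.06]
    - [0,0,0.06]
  spin: [0,0,0,0,0]

```text
clock: 32.38
eef_pos: [0.5466, 0.4114, 0.0158]
tool_rot: [0.526, 0.851, 0.0, 0.0]
ft_force: [-3.6, -2.6, 5.8]
grip_width: 0.029
grasp_force: 63.1
```

Request:
arm_command:
  slide:
    - [0,0,0]
    - [0,0,0]
    - [0,0,0]
    - [0,0,0]
    - [0,0,-1]
  spin: [0,0,0,0,0]
  jaw: 7.5

```text
clock: 33.0
eef_pos: [0.5458, 0.4109, 0.0241]
tool_rot: [0.526, 0.851, -0.001, -0.0]
ft_force: [-0.2, 0.1, 0.1]
grip_width: 0.075
grasp_force: 0.0
```

Request:
arm_command:
  slide:
    - [0,0,-3]
    - [0,0,-7]
    - [0,0,-11]
    - [0,0,-13]
    - [0,0,-13]
  spin: [0,0,0,0,0]

```text
clock: 33.62
eef_pos: [0.5479, 0.4124, 0.1583]
tool_rot: [0.526, 0.851, 0.003, 0.001]
ft_force: [0.3, -0.3, -0.1]
grip_width: 0.075
grasp_force: 0.0
```

```bash
python3 go.py .35 .05 .22 116.6
```

```text
slide cm [-23.54 -33.89  -4.53] spin -0.0 psi now 116.6 eef [0.5479 0.4124 0.1583] tilt [ 0.005  0.004 -1.   ] F [ 0.3 -0.3 -0.1] w 0.075 j [0.65 0.65 0.45 1.36 0.   1.75] t 33.6
```

Request:
arm_command:
  slide:
    - [-2,-3,-4]
    - [-5,-7.2,-4]
    - [-8,-11.5,-4]
    - [-11,-15.8,-4]
    - [-14,-20,-4]
  spin: [0,0,0,0,0]

```text
clock: 34.25
eef_pos: [0.4286, 0.1948, 0.1936]
tool_rot: [0.525, 0.851, -0.001, -0.0]
ft_force: [0.6, -0.4, 0.6]
grip_width: 0.0747
grasp_force: 0.0
```

Request:
arm_command:
  slide:
    - [-3,-4,0]
    - [-6,-8,0]
    - [-8,-11,0]
    - [-8,-11,0]
    - [-8,-11,0]
  spin: [0,0,0,0,0]

```text
clock: 34.88
eef_pos: [0.3679, 0.076, 0.1946]
tool_rot: [0.526, 0.851, 0.0, -0.0]
ft_force: [-0.4, 0.2, -0.0]
grip_width: 0.0748
grasp_force: 0.0
```

```bash
python3 - <<'E'
from m import *
D=dict(T,cb=(.5465,.411,.07,.033,.05),ac=(.645,.151,.045,.04,.058),bb=(.556,-.445,.045,.045,.07),sb=(.633,-.141,.035,.045,.07))
for n in('top','scene'):
    c=camera(n); measure(c,['cb','ac','bb','sb','bottle','tin'],D); save('end_'+n+'.png',c['pixels'])
E
```

```text
cb 522 mean [0.5482 0.4101 0.0387] rect 548.0 411.2 30.9 101.8 25.6
ac 359 mean [0.6456 0.1508 0.0492] rect 645.9 151.1 46.5 45.8 1.1
bb 240 mean [ 0.5556 -0.4436  0.0561] rect 556.4 -444.8 37.8 38.9 42.6
sb 85 mean [ 0.6323 -0.1415  0.0536] rect 632.5 -141.3 21.9 21.9 1.4
bottle 108 mean [0.554  0.2623 0.0475] rect 554.6 263.6 23.9 26.5 84.1
tin 144 mean [ 0.5619 -0.2616  0.0447] rect 562.1 -261.7 30.4 28.7 89.3
cb 726 mean [0.5494 0.4092 0.0388] rect 545.9 409.2 35.8 101.5 26.9
ac 473 mean [0.6511 0.1511 0.0485] rect 644.8 149.8 49.7 46.6 0.7
bb 251 mean [ 0.5585 -0.4438  0.0553] rect 555.4 -446.1 41.4 39.8 29.8
sb 111 mean [ 0.6344 -0.1415  0.0528] rect 632.8 -143.2 24.4 24.6 79.9
bottle 231 mean [0.5589 0.2637 0.0457] rect 557.1 263.8 25.5 28.3 15.6
tin 153 mean [ 0.5636 -0.2603  0.0433] rect 561.4 -262.3 31.8 29.9 88.1
```

View pics/end_scene.png

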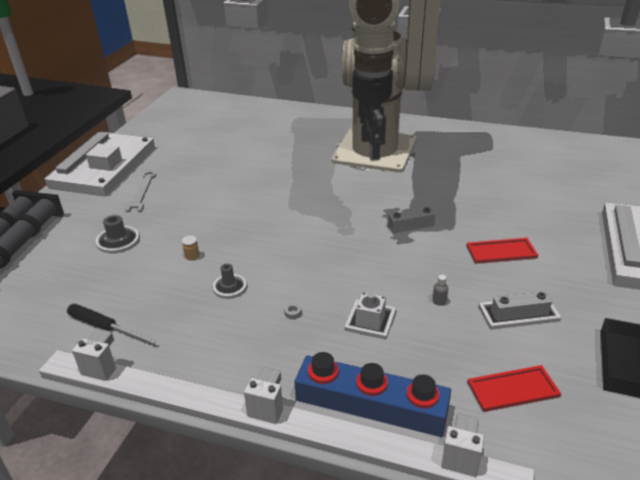

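View pics/end_top.png

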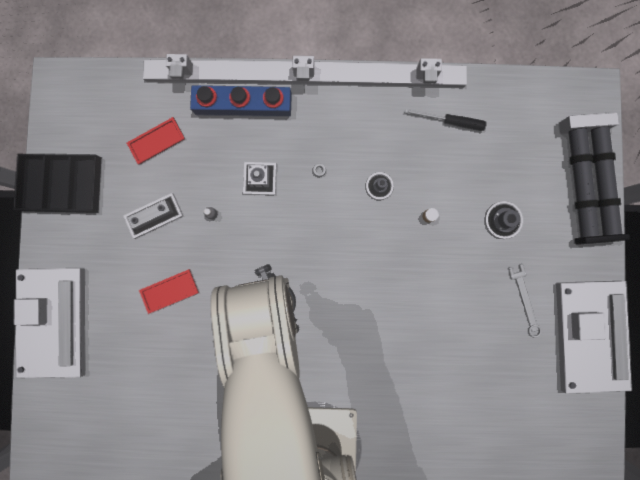

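Both pictures show all four parts seated in their nests: in the top view, bushings at (506,218) and (379,185), cylinder at (259,176), bar at (154,213). The bottle (210,213) and tin (431,215) haven't moved, and the gripper is clear.

```bash
python3 -c "
from workcell import *
print(job_done())"
```

```text
the job is handed in; nothing more can be done
None
```

All four parts are in their matching nests, upright, flat and squared up, with the bottle and tin undisturbed; the job was handed in at about 35 s of the 120 s allowed.

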